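# Take the next roller from the gravity lane for inspection

### The job

On the optical bench three guide rollers wait in a row on a sloped lane. Lift the front one, at the low end against the stop, clear of the lane so that the ones behind roll down and the next one comes to rest against the stop. Then lower it into the empty vee cradle, with its waist in the vee and a flange hanging on either side, and only let go once it is down.

Things in the scene. Friction and masses are not known exactly. Their poses are not given: they have to be found in the camera images.
- roller_front_center (a point): spool-shaped aluminium guide roller, 54 mm long: two end flanges 40 mm across and 8 mm thick, waist 24 mm across and 38 mm long, about 0.1 kg. Foremost of three lying on the lane, against the stop (not the one standing on end on the bench). Point: its centre; y is its level axle, x and z turn as it rolls. The outer faces of its flanges, 54 mm apart, are free to grip from above.
- roller_second_center (a point): the second roller on the lane, same shape and size as the front one, touching it from behind (centres about 40 mm apart along the lane). This point is its centre, y along its axle. It rolls down by itself within about a second when the front one is lifted out. A third one, not listed, lies behind it.
- lane_seat (a point): point of the fixed dark lane: centre of a roller resting against the low-end stop, 85 mm above the bench. x level along the lane to its high end, y across it along the axles, z up. Two rails, 24 mm over their outsides, carry the waists between the flanges and rise 10 degrees towards +x for 190 mm; the stop is a lip to 9 mm above this point.
- cradle_seat (a point): point of the fixed bare-aluminium vee cradle: centre of a roller whose waist rests in the vee, 70 mm above the bench. y along the axle of a seated roller, x across the vee, z up. The vee is 16 mm wide along y (flanges hang free beside it), its arms at 45 degrees, 48 mm apart at the top, ending 7 mm above this point. Base plate 90 x 90 x 12 mm.
Not all that is in view belongs to the job. What is shaped like the part that bears roller_front_center but blue or pink is not meant. Leave any green look-alike of the part that bears cradle_seat alone.

How it is judged:
On the way, in this order (a step that is already met when the one before it is completed fails the run):
1. the front roller is lifted clear of the lane and the second one has rolled down against the stop (distance between roller_front_center and lane_seat above 0.045 m and distance between roller_second_center and lane_seat below 0.012 m), for 0.2 s.
2. the front roller is down in the cradle while still held (horizontal distance between roller_front_center and cradle_seat below 0.016 m and z of roller_front_center in the frame of cradle_seat between -0.008 and 0.01 m and angle between the y axis of roller_front_center and the y axis of cradle_seat, either way round below 0.26 rad and contact force between the fingers and roller_front above 0.3 N), for 0.05 s.
At the end, for the whole second after the job is handed in: The front roller lies in the vee cradle: its centre within 16 mm of the cradle point in plan and 8 mm below to 10 mm above it, its axle within 15 degrees of the cradle's y axis. The second roller's centre is within 12 mm of the lane's seat point (horizontal distance between roller_front_center and cradle_seat below 0.016 m and z of roller_front_center in the frame of cradle_seat between -0.008 and 0.01 m and angle between the y axis of roller_front_center and the y axis of cradle_seat, either way round below 0.26 rad and distance between roller_second_center and lane_seat below 0.012 m); the robot touches nothing.
It also fails if it takes over 35 s, if anything falls off the work surface, if the arm or the gripper's body presses on something with over 40 N, if the wrist force passes 120 N, or if a joint passes its speed limit or range.

### The arm

A 7-joint arm with a two-finger parallel gripper is mounted at the origin on the work surface. World frame = base frame: x ahead of the robot, y to its left, z up, the work surface at z = 0. Lengths are in m, angles in rad, forces in N, time in s.
With the tool pointing down it reaches from about 0.35 to 0.9 m from the base axis. Payload 8.1 kg.
Tool frame: the origin (TCP) lies at the very end of the fingers, on their centre line; the grasp point (between the pads) lies 19 mm behind it (env.hold_point_z is the distance from the TCP to the grasp point, in m); z points along the fingers, y is the direction in which the jaws open and shut (so a half turn about z gives the same grasp; the last joint's range is limited). The gripper opens to 85 mm and grips with 20 to 120 N. Pads are 22 mm wide; open, the fingers measure 114 mm over their backs; the gripper's body (76 mm by 85 mm) begins 54 mm behind the grasp point. The pads swing forward as they close: fully open they stand 13 mm farther back than shut.
Start: joints at [1.005, 0.434, 0.025, 1.573, -0.012, 1.134, -0.075], TCP at [0.279, -0.559, 0.231] pointing down, gripper open.
Joint ranges: [-2.62, 2.62], [-0.44, 2.09], [-1.27, 1.32], [0.08, 2.57], [-1.32, 4.46], [0.12, 2], [-2.74, 2.74]. Speed limits (rad/s): [2.22, 2.22, 3.01, 3.01, 3.14, 3.14, 3.14].

### API

Orientations are given as a unit quaternion [w, x, y, z].
In Python, from cell import env, eyes, workorder, status gives the robot as it stands. Calls block until the motion is done:
- env.move_to(position, orientation): joint-space move of the TCP to a pose.
- env.line_to(position, orientation=None, speed=0.15, until_force=None): straight line of the TCP; orientation=None keeps the orientation; speed is the mean speed in m/s. With until_force (N) it stops when the force on the tool has changed by that much, and returns True; else False.
- env.move_joints(angles): joint-space move.
- env.let_go() and env.grab(effort=None): open the fingers fully, or close them until they stop; effort is the grip in N (None keeps the last).
- env.dwell(seconds).
- env.solve_ik(position, orientation): joint angles nearest the present ones, or None.
- eyes.read_camera(name): name is "scene" or "side" or "wrist"; returns a dict with "pixels" (400x640x3 uint8, blue, green, red), "fx", "fy", "cx", "cy" (pixels), "position" and "attitude" of the camera in the world. Camera axes: x right, y up, looking along -z (the intrinsics and any distortion apply to the point x, -y, -z); pixel columns grow to the right and rows downward; lengths in m; the calibration is good to about 2 mm. A picture is of the moment at which its call begins. There is no depth.
A pose or a line that the arm cannot do raises env.PlanningError and nothing moves.
- workorder.hand_in(): hands the job in, once; it reports no verdict.
Readings, each from a call of its own:
- status.read_clock(): time.
- status.read_joint_pos(): joint angles.
- status.read_joint_velocities(): joint speeds.
- status.read_tau(): joint torques, N m.
- status.read_ee_pos(): TCP position.
- status.read_tool_rot(): TCP orientation.
- status.read_wrist_force(): force on the tool from outside, world axes, zero at the start.
- status.read_wrist_torque(): the same for the moment, N m.
- status.read_grip_width(): finger opening in m.
Only numpy, scipy, OpenCV 4.12 (cv2) and the standard library are available. Lean on these libraries where they do the work, as an engineer would, in place of code of your own. Each camera call takes 0.05 s, during which the arm holds its last target.

## Working session

There is one attempt and no reset: what is moved stays moved. The work goes in short steps, each a Python script; the robot and the scene stay as the last script left them, time stands still between calls to the robot, and variables do not carry over. Pictures are saved under pics/ and viewed, and the job is handed in when it is done.

```bash
ls; mkdir -p pics; python3 - <<'E'
from cell import env, eyes, workorder, status
import cv2
for n in ["scene","side","wrist"]:
    r=eyes.read_camera(n); cv2.imwrite(f"pics/{n}0.png",r["pixels"])
    print(n,{k:v for k,v in r.items() if k!="pixels"})
print(status.read_clock(),status.read_ee_pos(),status.read_tool_rot(),env.hold_point_z)
E
```

```text
pics
scene {'fx': 366.8814853616352, 'fy': 366.8814853616352, 'cx': 318.2712426505169, 'cy': 203.17845367654, 'position': array([ 0.85013143, -0.22303403,  0.57488519]), 'attitude': array([0.81339841, 0.30900995, 0.16620988, 0.46397214])}
side {'fx': 455.8596201626962, 'fy': 455.8596201626962, 'cx': 318.83563839536674, 'cy': 203.73618485825548, 'position': array([0.42855315, 0.65503227, 0.74774753]), 'attitude': array([-0.03933415, -0.00907925,  0.38319768,  0.92278379])}
wrist {'fx': 313.54199595960455, 'fy': 313.54199595960455, 'cx': 314.1094589188822, 'cy': 195.05430080203558, 'position': array([ 0.35009287, -0.52388452,  0.37320337]), 'attitude': array([ 0.84038933, -0.13101465,  0.0821682 , -0.51945098])}
0.15 [ 0.27880974 -0.55894174  0.23073024] [-5.50615245e-04  9.73352283e-01  2.29314177e-01 -1.96812105e-04] 0.0187
```

View pics/scene0.png

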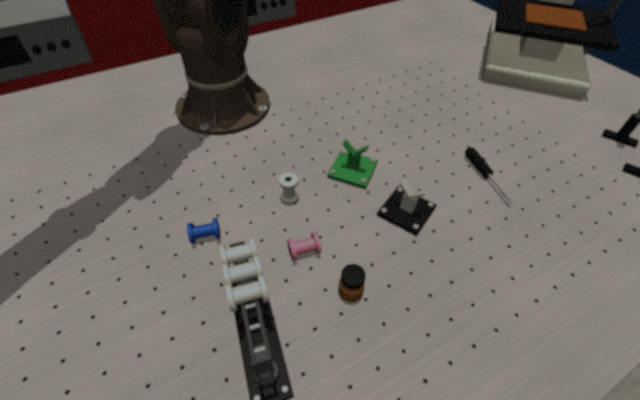

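View pics/side0.png

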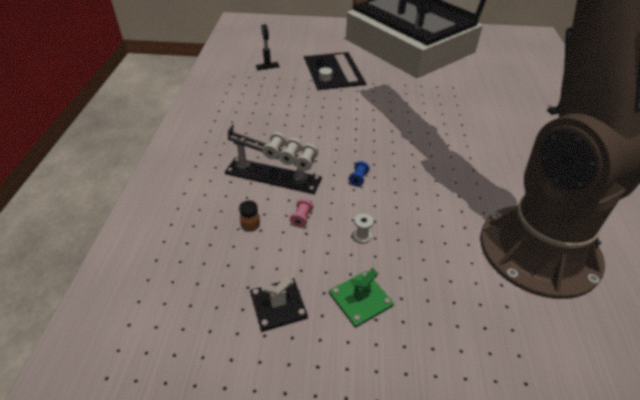

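View pics/wrist0.png

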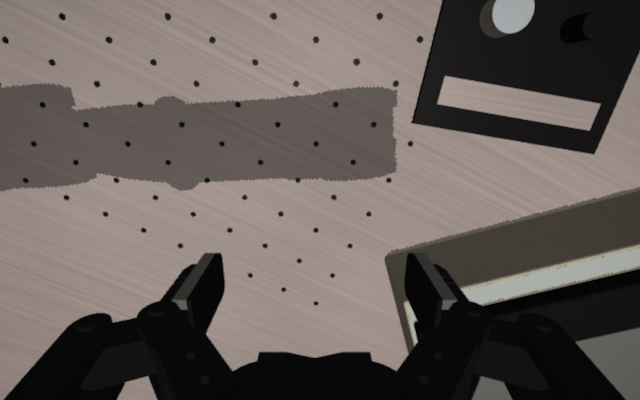

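Seen so far:
- **Lane:** three white rollers at scene (238,252), (243,270), (247,292), which are side (306,157), (290,152), (273,146). The rail rises towards side (230,130), so the front roller is the one at side (306,157) / scene (238,252).
- **Other rollers:** a white one standing on end at scene (289,188), a blue one at (204,230) and a pink one at (305,245). None of these is the one meant.
- **Cradles:** bare aluminium on a dark plate at scene (407,205) / side (278,300), which is the one meant. The green one at scene (353,165) is to be left alone.

Next I'll enlarge crops to confirm this.

```bash
python3 - <<'E'
import cv2, numpy as np
s=cv2.imread("pics/scene0.png"); d=cv2.imread("pics/side0.png")
c=lambda im,x,y,w,h,f: cv2.resize(im[y:y+h,x:x+w],None,fx=f,fy=f,interpolation=cv2.INTER_CUBIC)
cv2.imwrite("pics/c_s_lane.png",c(s,200,225,100,75,8))
cv2.imwrite("pics/c_d_lane.png",c(d,220,115,110,80,7))
a=c(s,370,170,75,70,5);b=c(d,240,270,75,70,5)
cv2.imwrite("pics/c_cr.png",np.hstack([a,b]))
E
```

```text
(no output)
```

View pics/c_s_lane.png

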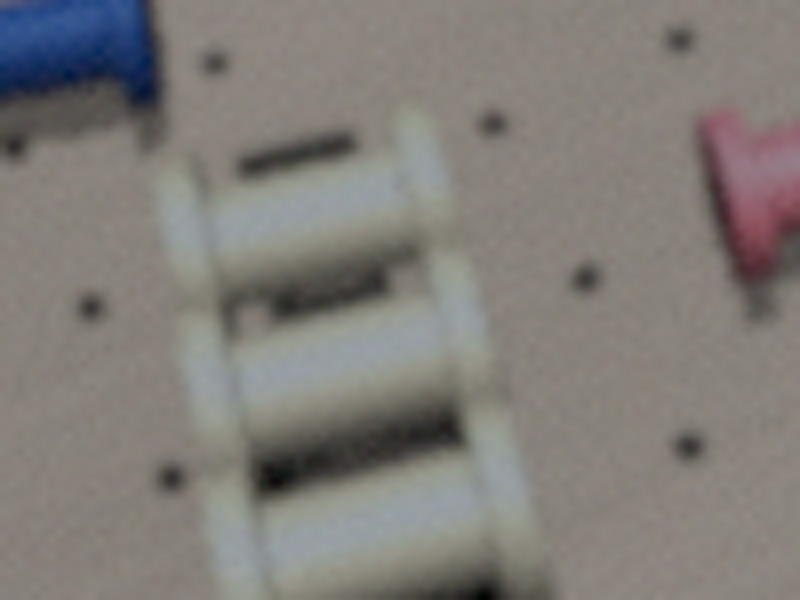

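View pics/c_d_lane.png

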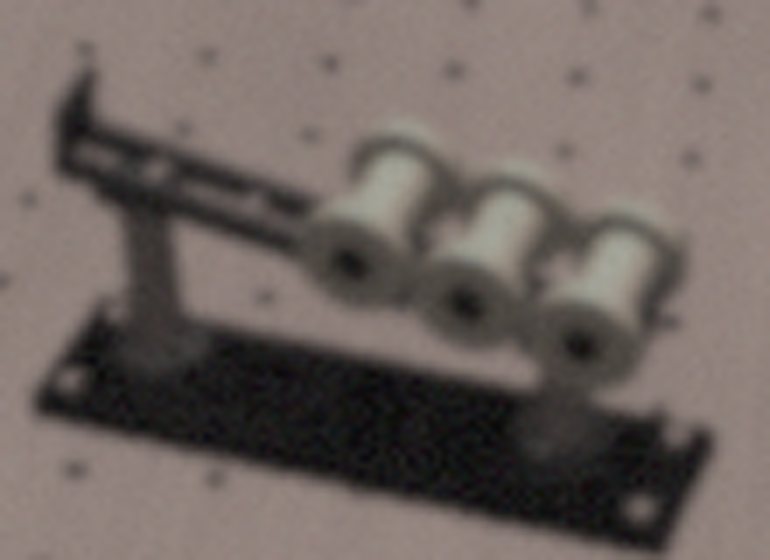

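View pics/c_cr.png

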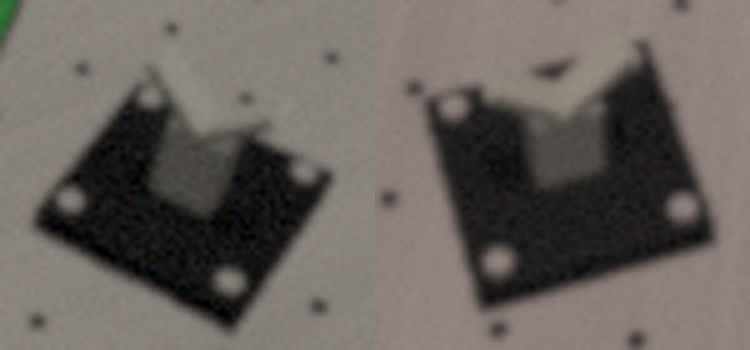

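The crops confirm it. The front roller is at side (303,164), at the low end by the right-hand post. The aluminium vee has its arms spread left-right in the side view, so its axle points roughly towards the side camera. Next I'll fit poses using the known heights and check both views with an overlay.

```bash
cat > h.py <<'E'
import numpy as np, cv2
from scipy.spatial.transform import Rotation as R
from scipy.optimize import least_squares
def cam(r): return dict(K=np.array([[r["fx"],0,r["cx"]],[0,r["fy"],r["cy"]],[0,0,1]]),p=np.array(r["position"]),M=R.from_quat(np.roll(r["attitude"],-1)).as_matrix())
def proj(c,P):
    P=np.atleast_2d(P); q=(P-c["p"])@c["M"]; q=q*[1,-1,-1]; q=q@c["K"].T
    return q[:,:2]/q[:,2:]
def back(c,uv,z):
    d=np.linalg.solve(c["K"],[uv[0],uv[1],1.])*[1,-1,-1]; d=c["M"]@d
    return c["p"]+d*(z-c["p"][2])/d[2]
def frame(x,y,yaw,z): return lambda L: np.atleast_2d(L)@R.from_euler('z',yaw).as_matrix().T+[x,y,z]
def circ(y,r,n=40,c=(0,0)):
    t=np.linspace(0,2*np.pi,n); return np.c_[c[0]+r*np.cos(t),0*t+y,c[1]+r*np.sin(t)]
def polyl(im,c,P,col,f,o):
    uv=((proj(c,P)-o+.5)*f).astype(np.int32); cv2.polylines(im,[uv],False,col,1,cv2.LINE_AA)
def tri(obs):
    A=[];b=[]
    for c,uv in obs:
        d=c["M"]@(np.linalg.solve(c["K"],[uv[0],uv[1],1.])*[1,-1,-1]); d/=np.linalg.norm(d)
        Q=np.eye(3)-np.outer(d,d); A.append(Q); b.append(Q@c["p"])
    return np.linalg.lstsq(np.vstack(A),np.hstack(b),rcond=None)[0]
E
cat > fit.py <<'E'
from h import *
from cell import eyes
S=eyes.read_camera("scene"); D=eyes.read_camera("side"); s=cam(S); d=cam(D)
px=lambda a,f,o: (np.array(a,float)+.5)/f-.5+o
# cradle base corners (z=.012)
ds=px([[55,98],[273,42],[338,238],[108,307]],5,[240,270])
ss=px([[330,177],[232,328],[35,220]],5,[370,170])
for n,c,u in(("side",d,ds),("scene",s,ss)):
    B=np.array([back(c,q,.012) for q in u]); print(n,B.round(4).tolist(),np.linalg.norm(np.diff(B,axis=0),axis=1).round(4))
hs=px([[580,345],[465,303],[350,263]],7,[220,115])
H=np.array([back(d,hs[i],.085+.04*i*np.sin(np.radians(10))) for i in range(3)]); print("holes",H.round(4).tolist(),np.linalg.norm(np.diff(H,axis=0),axis=1))
E
python3 fit.py
```

```text
side [[0.5894, 0.1626, 0.012], [0.5092, 0.1292, 0.012], [0.4752, 0.2137, 0.012], [0.5542, 0.2487, 0.012]] [0.0869 0.0911 0.0863]
scene [[0.5585, 0.2418, 0.012], [0.5967, 0.1564, 0.012], [0.5161, 0.1236, 0.012]] [0.0935 0.087 ]
holes [[0.5195, -0.1315, 0.085], [0.5578, -0.1407, 0.0919], [0.5961, -0.149, 0.0989]] [0.03992631 0.03982534]
```

```bash
cat > ov.py <<'E'
from h import *
def vee(yw): # profile at local y
    g=12*np.sqrt(2)/1000
    return np.array([[-.024,yw,.007],[0,yw,-g],[.024,yw,.007]])
def draw(im,c,x0,y0,w,h,f,lane,crad):
    o=np.array([x0,y0]); v=cv2.resize(im[y0:y0+h,x0:x0+w],None,fx=f,fy=f,interpolation=cv2.INTER_CUBIC)
    if lane:
        F=frame(*lane)
        for i in range(3):
            ctr=(.04*i*np.cos(np.radians(10)),.04*i*np.sin(np.radians(10)))
            for y in(-.027,.027): polyl(v,c,F(circ(y,.02,c=ctr)),[(0,0,255),(0,255,0),(255,0,0)][i],f,o)
            polyl(v,c,F([[ctr[0],-.027,ctr[1]],[ctr[0],.027,ctr[1]]]),(0,255,255),f,o)
    if crad:
        F=frame(*crad)
        for y in(-.008,.008): polyl(v,c,F(vee(y)),(0,0,255),f,o)
        a=.045; z=.012-.07
        polyl(v,c,F([[-a,-a,z],[a,-a,z],[a,a,z],[-a,a,z],[-a,-a,z]]),(0,255,255),f,o)
    return v
E
python3 - <<'E'
from ov import *; from cell import eyes
lane=(.5134,-.1578,-.226,.085); cr=(.5347,.1857,.40,.07)
S=eyes.read_camera("scene"); D=eyes.read_camera("side"); s=cam(S); d=cam(D)
t=np.hstack([draw(S["pixels"],s,205,225,80,80,5,lane,None),draw(D["pixels"],d,245,120,80,80,5,lane,None)])
b=np.hstack([draw(S["pixels"],s,368,172,80,70,5,None,cr),draw(D["pixels"],d,240,268,80,70,5,None,cr)])
im=np.vstack([t,b]);im=cv2.resize(im,None,fx=.79,fy=.79); cv2.imwrite("pics/ov1.png",im);print(im.shape)
E
```

```text
(592, 632, 3)
```

View pics/ov1.png

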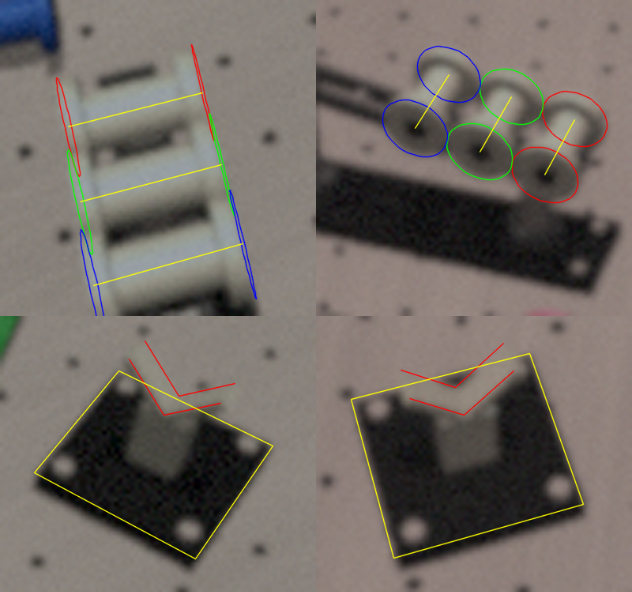

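The overlays agree to about 2 px (2–4 mm) in both views, and the spacing and sizes match (hole spacing 39.9 mm, base sides 86–93 mm). I'll refine with the wrist camera from above the lane.

```bash
cat >> h.py <<'E'
def quat(yaw):
    q=(R.from_euler('z',yaw)*R.from_euler('x',np.pi)).as_quat(); return np.roll(q,1)
E
python3 - <<'E'
from ov import *; from cell import *
lane=(.5145,-.1575,-.226,.085)
t=status.read_clock()
print(env.solve_ik([.5145,-.1575,.20],quat(-.226)))
env.move_to([.5145,-.1575,.20],quat(-.226))
W=eyes.read_camera("wrist"); w=cam(W)
print(status.read_clock()-t, proj(w,[.5145,-.1575,.085]), status.read_joint_pos())
cv2.imwrite("pics/w1.png",draw(W["pixels"],w,0,0,640,400,1,lane,None))
E
```

```text
[ 0.23261614  0.32651204 -0.04513028  1.82407429  0.01729352  0.9913842
 -1.61639849]
1.7582999999999998 [[313.39896224 191.41258056]] [ 0.23381092  0.32659528 -0.04411085  1.82377509  0.0174843   0.99142969
 -1.6157654 ]
```

View pics/w1.png

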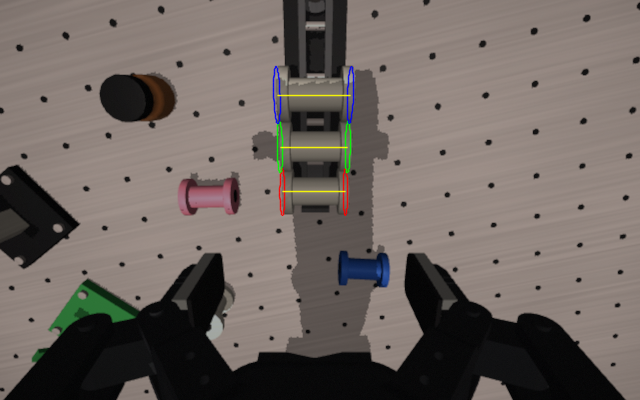

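The wrist view shows the front roller at (313,192). The fitted outline is close, so I'll enlarge it to measure the residual.

```bash
python3 - <<'E'
from ov import *; from cell import *
lane=(.5145,-.1575,-.226,.085)
W=eyes.read_camera("wrist"); w=cam(W)
v=draw(W["pixels"],w,265,60,100,160,5,None,None)
v2=draw(W["pixels"],w,265,60,100,160,5,lane,None)
cv2.imwrite("pics/w1c.png",np.hstack([v,v2])[200:])
print(status.read_ee_pos(), proj(w,frame(*lane)([[0,-.027,.02],[0,.027,.02]])))
E
```

```text
[ 0.51430627 -0.15868403  0.20004535] [[346.98512547 198.7554917 ]
 [279.42204033 198.80997183]]
```

View pics/w1c.png

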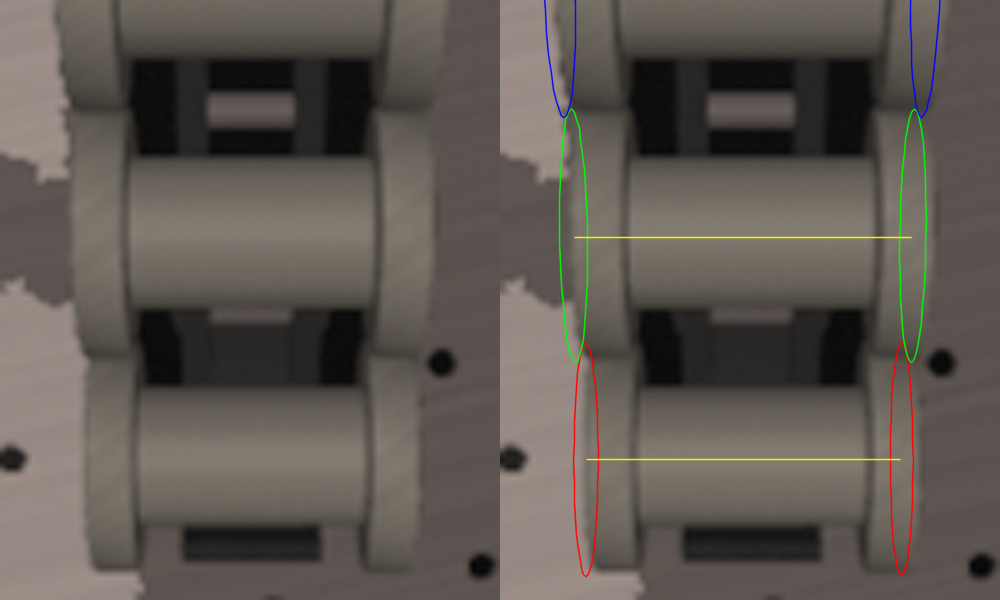

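Residual is about 2 px (1.7 mm towards −y of the lane) and the yaw is good. All three rollers line up axially. I'll grip at the corrected centre (0.5148, −0.1593) and lift briskly, so the second roller passes under the pads.

```bash
python3 - <<'E'
from ov import *; from cell import *
q=quat(-.226)
env.line_to([.5148,-.1593,.20],q,speed=.1)
print(env.line_to([.5148,-.1593,.066],q,speed=.12,until_force=8), status.read_ee_pos(),status.read_wrist_force())
W=eyes.read_camera("wrist"); cv2.imwrite("pics/w2a.png",W["pixels"])
env.grab(30)
print(status.read_grip_width(),status.read_wrist_force(),status.read_clock())
W=eyes.read_camera("wrist"); cv2.imwrite("pics/w2b.png",W["pixels"])
D=eyes.read_camera("side"); cv2.imwrite("pics/d2b.png",cv2.resize(D["pixels"][80:230,200:420],None,fx=3.5,fy=3.5,interpolation=cv2.INTER_CUBIC))
E
```

```text
False [ 0.51529529 -0.15939823  0.06663656] [0.34741666 0.44398601 0.01989475]
0.05408693590426179 [-0.74956067  0.02083819  6.50237644] 4.1167
```

View pics/w2b.png

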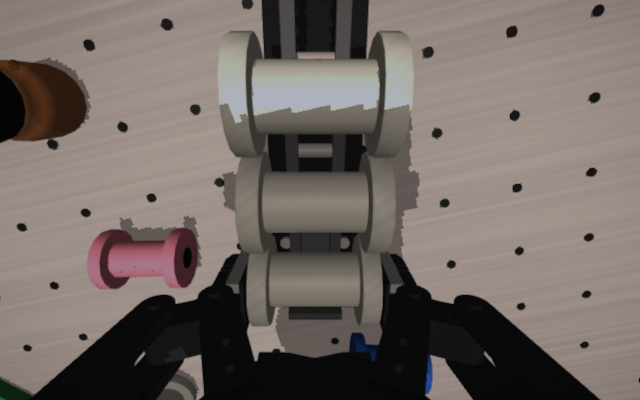

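View pics/d2b.png

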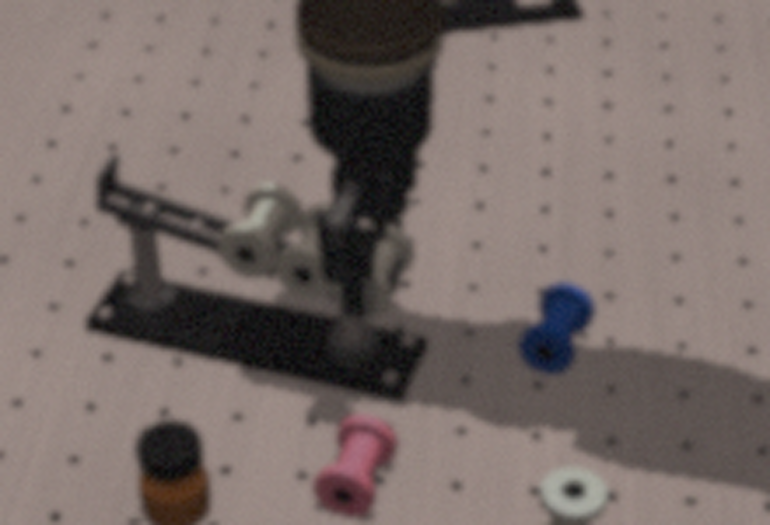

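The width reads 54.1 mm and the pads are on the flange faces. Now I'll lift.

```bash
python3 - <<'E'
from ov import *; from cell import *
env.line_to([.5148,-.1593,.205],speed=.35)
env.dwell(1.2)
print(status.read_grip_width(),status.read_wrist_force(),status.read_clock(),status.read_ee_pos())
lane=(.5148,-.1593,-.226,.085)
W=eyes.read_camera("wrist"); w=cam(W);cv2.imwrite("pics/w3.png",draw(W["pixels"],w,0,0,640,400,1,lane,None))
D=eyes.read_camera("side"); cv2.imwrite("pics/d3.png",draw(D["pixels"],cam(D),200,80,220,150,3,lane,None))
E
```

```text
0.05329388070766897 [-0.11558732 -0.40006893 -1.02981093] 5.9667 [ 0.51477872 -0.15928527  0.20498443]
```

View pics/w3.png

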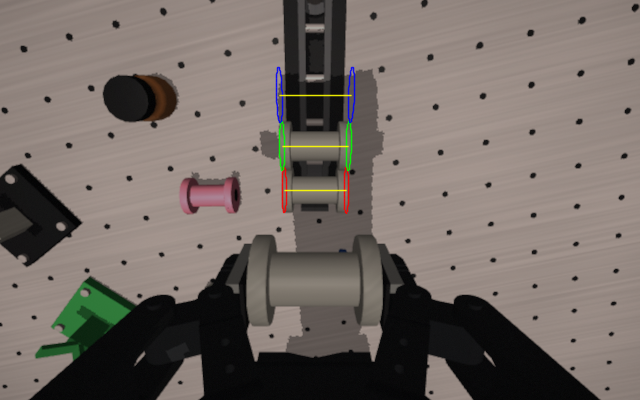

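View pics/d3.png

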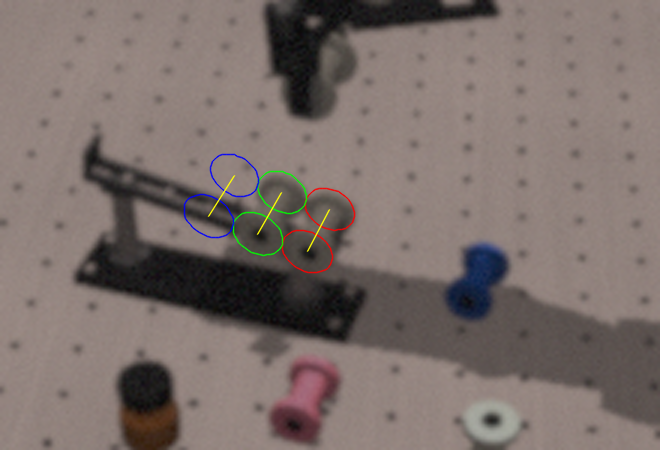

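The second roller is now seated in the red outline at the stop (wrist 315,190), the third is behind it, and the front one is held in the air. Next, move over the cradle.

```bash
python3 - <<'E'
from ov import *; from cell import *
cr=(.5347,.1857,.40,.07)
env.move_to([.5347,.1857,.205],quat(.40))
W=eyes.read_camera("wrist"); w=cam(W)
cv2.imwrite("pics/w4.png",draw(W["pixels"],w,0,0,640,400,1,None,None))
cv2.imwrite("pics/w4c.png",draw(W["pixels"],w,230,110,200,150,4,None,cr))
print(status.read_clock(),status.read_ee_pos(),status.read_grip_width())
E
```

```text
7.4167 [0.53541576 0.18333674 0.2049216 ] 0.05351934212030244
```

View pics/w4.png

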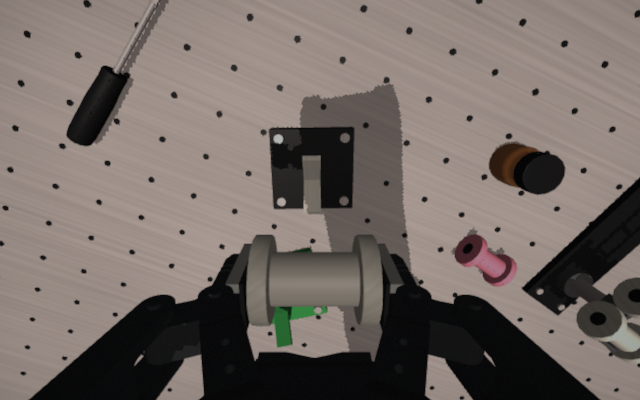

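View pics/w4c.png

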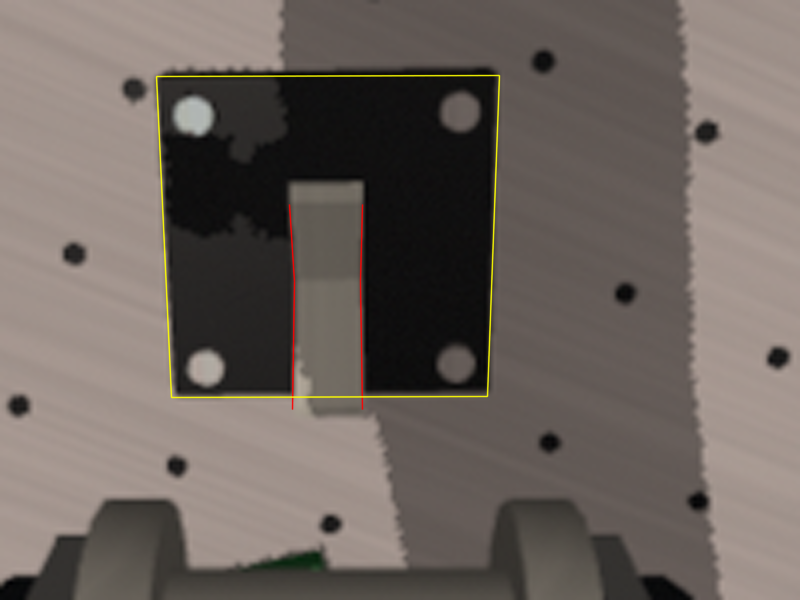

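The overlay fits the cradle to about 1 px, with the vee bottom at crop row ~280. Before descending I'll check the finger clearance to the green look-alike.

```bash
python3 - <<'E'
from h import *; from cell import *
d=cam(eyes.read_camera("side")); s=cam(eyes.read_camera("scene"))
F=np.array([.5347,.1857])
for n,c,u,z in (("side base",d,(362,298),.012),("scene base",s,(353,169),.012),("tip side",d,(376,271),.077),("tip scene",s,(349,143),.077)):
    p=back(c,u,z)[:2]; v=p-F; print(n,p.round(3),"cradle frame",(R.from_euler('z',-.40).as_matrix()[:2,:2]@v).round(3))
E
```

```text
side base [0.376 0.164] cradle frame [-0.155  0.042]
scene base [0.386 0.156] cradle frame [-0.148  0.03 ]
tip side [0.356 0.147] cradle frame [-0.18   0.034]
tip scene [0.37 0.15] cradle frame [-0.165  0.031]
```

The green one is about 150 mm away in x, so it's clear. Lowering now.

```bash
python3 - <<'E'
from ov import *; from cell import *
cr=(.5347,.1857,.40,.07); q=quat(.40)
env.line_to([.5347,.1857,.085],q,speed=.12)
print(status.read_ee_pos(),status.read_wrist_force())
hit=env.line_to([.5347,.1857,.0495],q,speed=.03,until_force=5)
env.dwell(.3)
print(hit,status.read_ee_pos(),status.read_wrist_force(),status.read_grip_width(),status.read_clock())
D=eyes.read_camera("side"); a=draw(D["pixels"],cam(D),230,240,100,90,4,None,cr)
S=eyes.read_camera("scene"); b=draw(S["pixels"],cam(S),360,150,100,90,4,None,cr)
cv2.imwrite("pics/d5.png",np.hstack([a,b]))
cv2.imwrite("pics/w5.png",eyes.read_camera("wrist")["pixels"])
E
```

```text
[0.53523925 0.18596583 0.08570847] [ 0.35818314 -0.83667277 -0.53182857]
True [0.53506171 0.18586645 0.05160617] [4.34437719 1.73557585 2.84173392] 0.05378398341151713 9.9833
```

View pics/d5.png

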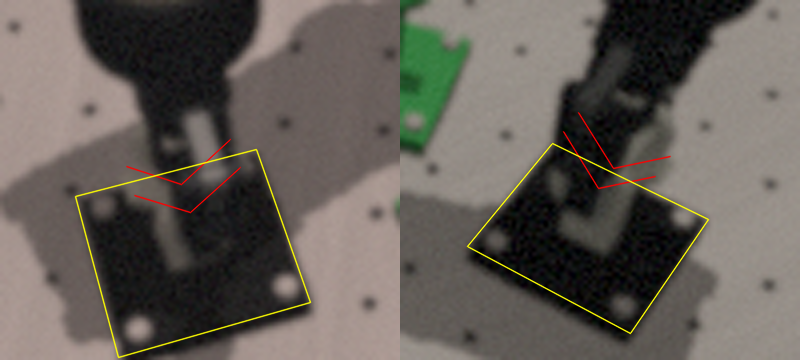

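View pics/w5.png

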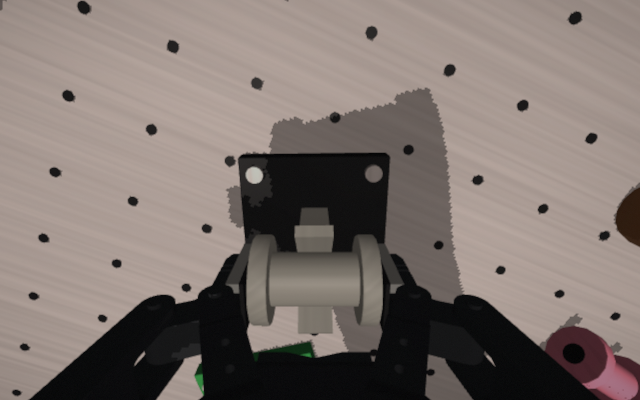

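Contact came at TCP z = 0.0516, which is the expected seated height. The waist is centred on the vee with flanges either side (wrist 315,280). Releasing and retreating.

```bash
python3 - <<'E'
from ov import *; from cell import *
env.let_go(); env.dwell(.2)
print(status.read_grip_width(),status.read_wrist_force())
env.line_to([.5347,.1857,.20],speed=.12)
env.dwell(.5)
cr=(.5347,.1857,.40,.07);lane=(.5148,-.1593,-.226,.085)
W=eyes.read_camera("wrist"); w=cam(W)
rol=(cr[0],cr[1],cr[2],cr[3])
def rd(im,c,x0,y0,ww,h,f):
    v=draw(im,c,x0,y0,ww,h,f,None,None)
    for y in(-.027,.027): polyl(v,c,frame(*cr)(circ(y,.02)),(0,0,255),f,np.array([x0,y0]))
    return v
cv2.imwrite("pics/w6.png",rd(W["pixels"],w,220,100,200,150,4))
D=eyes.read_camera("side"); a=rd(D["pixels"],cam(D),230,240,100,100,4); b=draw(D["pixels"],cam(D),230,110,100,100,4,lane,None)
cv2.imwrite("pics/d6.png",np.hstack([a,b])); print(status.read_clock(),status.read_ee_pos(),status.read_wrist_force())
E
```

```text
0.0854176149773773 [-1.10521557  0.03356646  0.12168553]
12.75 [0.53469159 0.18569123 0.19999459] [ 0.1971044   0.60141728 -0.03920383]
```

View pics/w6.png

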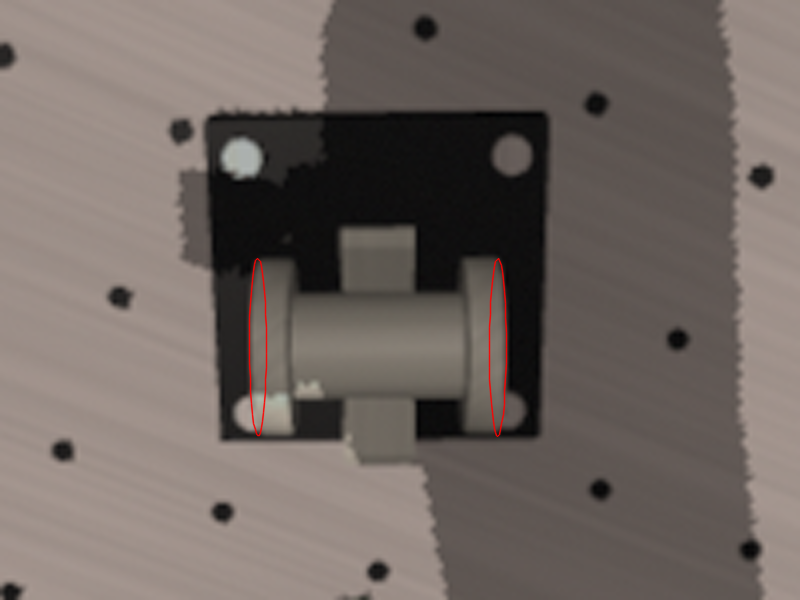

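View pics/d6.png

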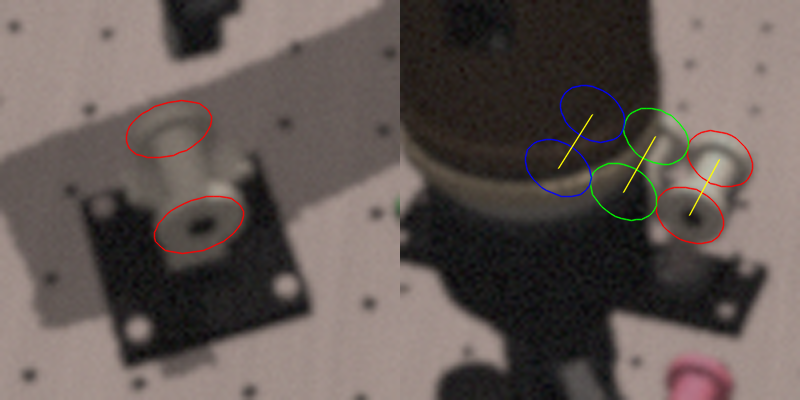

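The roller sits in the vee within about 1 px of the seat outline, axle aligned. The second roller is still against the stop and the gripper is clear of everything.

```bash
python3 -c "
from cell import *
workorder.hand_in(); print(status.read_clock())"
```

```text
the job is handed in; nothing more can be done
the job is handed in; nothing more can be done
```

The front roller is now in the bare-aluminium vee cradle, and the second roller has rolled down against the lane stop. I handed the job in at about 13 s on the robot's clock, against the 35 s limit; no verdict is reported.

- **Lift:** I gripped the flange faces (54.1 mm measured, 54 mm expected) and lifted the roller clear. The pictures showed the second roller on the seat outline at the stop and the third one behind it.
- **Placing:** I lowered it until contact, which came at tool height 51.6 mm, the height expected for a seated roller. I held it there for 0.3 s before letting go.
- **Last checks:** After backing off, the wrist and side views showed the roller within about 1 px of the seat outline (roughly 1–2 mm), with its axle aligned. The second roller was still against the stop, and the gripper was well above everything with under 1 N on the wrist.
- **Disagreement:** My first cradle positions from the scene and side cameras differed by about 5–6 mm per axis. I used their mean, and the wrist view over the cradle confirmed it. No check failed.

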